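# Switch on the hand lamp on the balcony table

## Task

It is getting dark on the balcony: switch on the hand lamp by sliding the small switch in the slot on its top all the way towards the lens. The radio of the same make beside it has just such a switch; leave that one off, and do not shift or knock over the little bottle standing on the table.

Things in the scene. Friction and masses are not known exactly. Their poses are not given: they have to be found in the camera images.
- lamp: Hand lamp, stuck down: grey case 190 x 86 x 46 mm (x, y, z), at its +x end a round head (x 60 to 116, 74 mm across, top z = 74) with a glass lens facing +x. Origin: centre of the case's underside, z up. In its top a slot with dark floor: x -62 to +28, y -20 to +20, floor at z = 36 (10 mm deep). Behind the switch (-x side) 44 mm of it are empty: room for a fingertip or the shut fingers.
- lamp_switch (a joint): Travel (m) along the lamp's +x of its switch, a white block 12 mm long (x), 22 wide, in the slot, its top flush with the case (z = 46 mm). 0 = off (block centre at lamp x = -12 mm), 0.030 = on, at the end stop (x = +18 mm). Starts 0 to 4 mm from off. Needs about 1.5 N; no spring, stays where left.
- radio_switch (a joint): Travel (m) of the like switch of the radio: 0 = off, 0.030 = on; starts 0 to 4 mm from off. The radio, stuck down beside the lamp (left or right of it), has the same case and slot but no lamp head: a flat round speaker grille on top and an aerial rod along one side.
- bottle: Small green glass bottle with a white flip-top lid, 46 mm in diameter, 120 mm high, standing loose on the table to the right of the two devices. Origin: centre of its underside, z up. A second, slightly smaller one stands in the white caddy on the left.
There are look-alikes about, which are no part of the job. What is shaped like the lamp but brown is not meant. What is shaped like the bottle but yellow is not meant.

How it is judged:
At the end, for the whole second after the job is handed in: The lamp's switch rests on, within 10 mm of its end stop at the lens side; the radio's switch is still off (less than 10 mm from its off end); the bottle on the table stands upright (within 11 degrees), less than 30 mm from where it was (value of joint lamp_switch above 0.02 m and velocity of joint lamp_switch between -0.01 and 0.01 m/s and value of joint radio_switch below 0.01 m and angle between bottle's own z axis and vertical below 0.2 rad and distance of bottle from where it was at the start of the episode below 0.03 m); the robot touches nothing.
It fails at once if the radio's switch is slid on (10 mm or more) (value of joint radio_switch above 0.01 m).
It fails at once if the bottle on the table is knocked over or pushed 30 mm away (angle between bottle's own z axis and vertical above 0.5 rad or distance of bottle from where it was at the start of the episode above 0.03 m).
It also fails if it takes over 29 s, if anything falls off the work surface, if the arm or the gripper's body presses on something with over 40 N, if the wrist force passes 120 N, or if a joint passes its speed limit or range.

## Robot

A 6-joint arm with a two-finger parallel gripper is mounted at the origin on the work surface. World frame = base frame: x ahead of the robot, y to its left, z up, the work surface at z = 0. Lengths are in m, angles in rad, forces in N, time in s.
With the tool pointing down it reaches from about 0.375 to 0.9 m from the base axis. Payload 3.1 kg.
Tool frame: the origin (TCP) lies midway between the tips of the shut fingers; the grasp point (between the pads) lies 19 mm behind it; x points along the fingers, y is the direction in which the jaws open and shut, and the axes are right-handed (so a half turn about x gives the same grasp; the last joint's range is limited). The gripper opens to 85 mm and grips with 20 to 120 N. Pads are 22 mm wide; open, the fingers measure 114 mm over their backs; the gripper's body (76 mm by 85 mm) begins 54 mm behind the grasp point. The pads swing forward as they close: fully open they stand 13 mm farther back than shut.
Start: joints at [-1.458, 0.527, 1.433, -0, 1.181, -0.178], TCP at [0.179, -0.599, 0.231] pointing down, gripper open.
Joint ranges: [-3.08, 3.08], [-0.75, 2.2], [0.22, 2.44], [-1.43, 4.57], [0, 2.65], [-2.85, 2.85]. Speed limits (rad/s): [2.79, 2.79, 3.14, 3.14, 3.14, 3.14].

## Interface

Orientations are given as a unit quaternion [x, y, z, w].
In Python, from station import manip gives the robot as it stands.
- The arm moves only by the tool carry_out, never from a script. Its argument "commands" is a list that holds one entry, the list of rows, each a list of 7 numbers: the shift along the tool's x, y, z in units of 25 mm (1.0 is 25 mm), then the turn, a rotation vector about the tool's x, y, z in units of 5 degrees (1.0 is 5 degrees), then the finger opening in mm, from 0 to 85.4. A call has exactly 5 rows; each row is the pose to reach, as a shift and turn from the pose commanded when the call began, along the tool's axes at that moment; what a row does not reach only later rows make up. A row lasts 1/10 s, in which the tool goes at most 50 mm and 8.59 degrees, less where a joint would pass 70% of its speed; a pose out of reach is approached as far as the arm can. A call with a gripper value outside its range is refused whole. The fingers move at their own pace and stop on an object; "force" is the grip in N (left out, the last holds). Time passes only in rows, so rows that repeat a pose let the fingers close, or fill a call up. It gives the time, the measured TCP pose, the force and the opening at its end, in the units of the state.
- manip.sense(): the state, without advancing time (a new reading comes with each control period).
- manip.snapshot(name): name is "scene" or "top" or "wrist"; returns a dict with "image" (384x512x3 uint8, red, green, blue), "fx", "fy", "cx", "cy" (pixels), "rvec" (rotation vector, rad) and "tvec" (3), from world to camera coordinates, as OpenCV has them. Camera axes: x right, y down, z forward; pixel columns grow to the right and rows downward; lengths in m; the calibration is good to about 2 mm. A picture is of the moment at which its call begins. There is no depth.
- manip.sign_off(): hands the job in, once; it reports no verdict.
The state is a dict: "t": time; "q": joint angles; "qd": joint speeds; "tau": joint torques, N m; "tcp_pos": TCP position; "tool_rot": TCP orientation; "force": force on the tool from outside, world axes, zero at the start; "ft_torque": the same for the moment, N m; "finger_gap": opening from 0.0 (shut) to 1.0 (fully open).
Only numpy, scipy, OpenCV 4.12 (cv2) and the standard library are available. Lean on these libraries where they do the work, as an engineer would, in place of code of your own. Each camera call takes 0.05 s, during which the arm holds its last target.

## Working session

There is one attempt and no reset: what is moved stays moved. The work goes in short steps, Python scripts to look and compute and a tool call to move; the robot and the scene stay as the last step left them, time stands still between calls to the robot, and variables do not carry over. Pictures are saved under pics/ and viewed, and the job is handed in when it is done.

Besides the shell and the picture viewer there is one more tool, called after "Request:" by a JSON object that holds its "method" and its "body", one argument or row to a line. carry_out: Moves the arm, as the interface text tells. Its arguments: {"type":"object","properties":{"commands":{"type":"array"},"force":{"type":"number"}},"required":["commands"]}

```bash
mkdir -p pics
cat > h.py <<'E'
import numpy as np, cv2
from station import manip
def save(n,f):
    s=manip.snapshot(n); cv2.imwrite(f,s["image"][:,:,::-1]); 
    np.savez(f.replace('.png','.npz'),**s); return s
def ray(s,u,v,z):
    R=cv2.Rodrigues(np.array(s["rvec"],float))[0]; t=np.array(s["tvec"],float).ravel()
    d=R.T@np.array([(u-s["cx"])/s["fx"],(v-s["cy"])/s["fy"],1]); c=-R.T@t
    return c+d*(z-c[2])/d[2]
def proj(s,p):
    return cv2.projectPoints(np.array(p,float).reshape(-1,3),np.array(s["rvec"],float),np.array(s["tvec"],float),np.array([[s["fx"],0,s["cx"]],[0,s["fy"],s["cy"]],[0,0,1]],float),None)[0].reshape(-1,2)
E
python3 - <<'E'
from h import *
for n in ("scene","top"): save(n,f"pics/{n}0.png")
st=manip.sense(); print(st)
E
```

```text
{'t': 0.1, 'q': array([-1.45851744e+00,  5.28372999e-01,  1.43379872e+00, -1.56983553e-05,
        1.18138380e+00, -1.78508203e-01]), 'qd': array([ 0.00046952, -0.00214734, -0.00378487, -0.00023811, -0.00249709,
       -0.00014679]), 'tau': array([ 3.08466997e-04, -4.43305457e+01, -1.78586268e+01, -1.77736360e-04,
        3.86769170e-03,  6.09505491e-06]), 'tcp_pos': array([ 0.17913637, -0.59809753,  0.23042378]), 'tool_rot': array([ 0.69966328,  0.10314273, -0.69962758,  0.1017552 ]), 'force': array([ 0.80457005,  0.43367881, -1.27922025]), 'ft_torque': array([ 0.05552775,  0.00590075, -0.03210857]), 'finger_gap': 1.0002524315603676}
```

View pics/scene0.png

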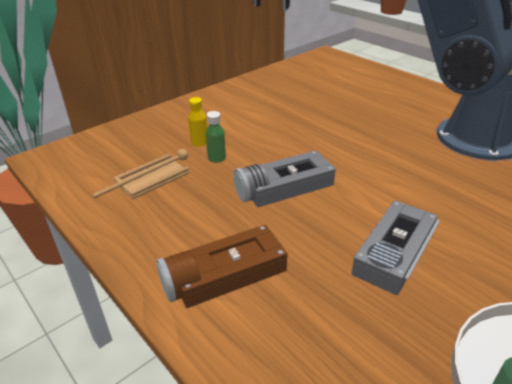

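View pics/top0.png

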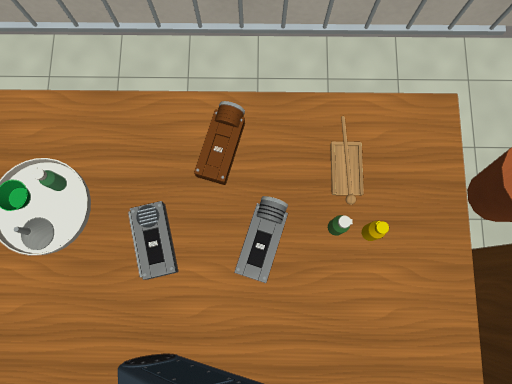

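The top view shows three candidates. Grey with a round, raised, ribbed head at (262,238) is the lamp. Grey with a flat grille at (152,240) is the radio. Brown at (220,142) is the look-alike. The green bottle stands at (340,225), beside a yellow one at (377,230). I'll confirm this in an enlarged crop.

Run:
```python
from h import *
a=cv2.imread('pics/top0.png')[185:290,120:360]
cv2.imwrite('pics/topc.png',cv2.resize(a,None,fx=3.3,fy=3.3,interpolation=cv2.INTER_CUBIC))
a=cv2.imread('pics/scene0.png')[140:215,220:345]
cv2.imwrite('pics/scenec.png',cv2.resize(a,None,fx=6,fy=6,interpolation=cv2.INTER_CUBIC))
s=np.load('pics/top0.npz')
for u,v,z in [(262,238,.046),(152,240,.046),(333,232,0)]: print(ray(s,u,v,z))
```

```text
[ 0.52170081 -0.18966494  0.046     ]
[0.51332386 0.09490757 0.046     ]
[ 0.54429952 -0.38189151  0.        ]
```

View pics/topc.png

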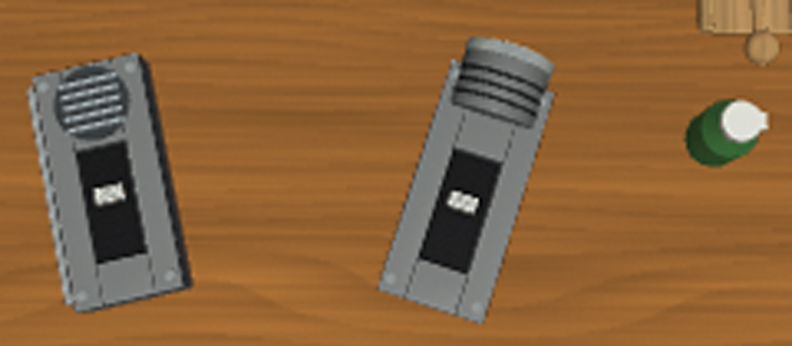

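View pics/scenec.png

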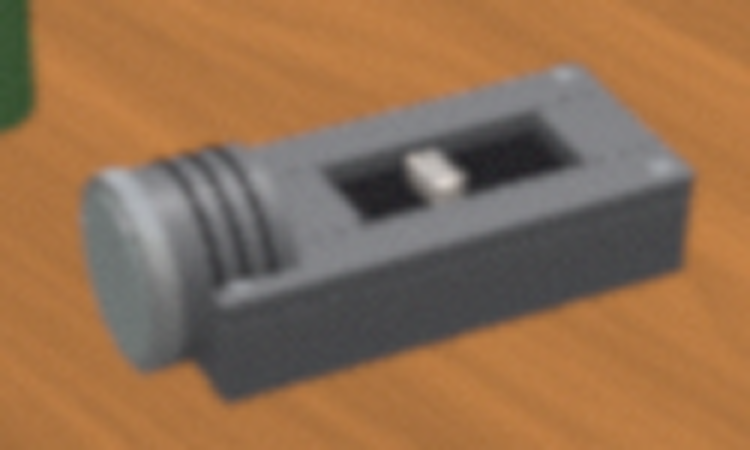

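The crop confirms it: the grey device with the raised ribbed head and lens at (262,238) is the lamp, while the left one has the flat grille and the aerial rod. Next I fit the lamp's pose from its rear corners and slot corners.

```bash
cat >> h.py <<'E'
from scipy.optimize import least_squares
from scipy.spatial.transform import Rotation as Ro
def fit(views,x0):
    def f(x):
        c,s=np.cos(x[2]),np.sin(x[2]); r=[]
        for S,L,P in views:
            L=np.array(L,float); W=np.c_[x[0]+c*L[:,0]-s*L[:,1],x[1]+s*L[:,0]+c*L[:,1],L[:,2]]
            r.append((proj(S,W)-P).ravel())
        return np.concatenate(r)
    o=least_squares(f,x0); return o.x,o.fun.reshape(-1,2)
E
python3 - <<'E'
from h import *
s=np.load('pics/top0.npz')
P=np.array([(378,292),(485,323),(451,148),(501,162),(466,273),(419,259)])
P=(P+.5)/3.3-.5+[120,185]
L=np.array([(-95,43,46),(-95,-43,46),(28,20,46),(28,-20,46),(-62,-20,46),(-62,20,46)])/1000
x,r=fit([(s,L,P)],[.52,-.19,0]); print(x,np.degrees(x[2]),r.round(1))
s2=np.load('pics/scene0.npz')
P2=np.array([(325,170),(365,222),(580,165),(541,112),(693,178),(575,65)]); P2=(P2+.5)/6-.5+[220,140]
L2=np.array([(28,20,46),(28,-20,46),(-62,-20,46),(-62,20,46),(-95,-43,46),(-95,43,46)])/1000
# in scene the near long side may be +y; test
for sg in (1,-1):
    M=L2.copy();M[:,1]*=sg
    y,r2=fit([(s2,M,P2)],x); print(sg,y,np.abs(r2).max())
y,r=fit([(s,L,P),(s2,L2*[1,-1,1],P2)],x); print(y,r.round(1))
for n,a,u,v in(("s",s,(462+.5)/3.3-.5+120,(202+.5)/3.3-.5+185),("s2",s2,(436+.5)/6-.5+220,(168+.5)/6-.5+140)):
    p=ray(a,u,v,.046);d=p[:2]-y[:2];c,q=np.cos(y[2]),np.sin(y[2]);print(n,p,c*d[0]+q*d[1],-q*d[0]+c*d[1])
st=manip.sense();R=Ro.from_quat(st["tool_rot"]);print(R.as_matrix().round(3),st['tcp_pos'])
E
```

```text
[ 0.51159619 -0.18649688 -0.27564963] -15.793560496360602 [[-0.1 -0.1]
 [-0.1  0.3]
 [ 0.  -0.2]
 [-0.3 -0. ]
 [ 0.6  0.1]
 [-0.2 -0.1]]
1 [ 0.49601472 -0.20970915 -0.88761059] 26.280038020784758
-1 [ 0.51151049 -0.18638722 -0.31274237] 1.355885528382771
[ 0.51133183 -0.18646064 -0.29109785] [[-0.6 -0.4]
 [-0.7  0.5]
 [ 0.2 -0.1]
 [-0.2  0.2]
 [ 0.2  0.3]
 [-0.5 -0.2]
 [-1.4 -0.2]
 [ 0.3  0.5]
 [ 1.  -0.3]
 [-1.7 -0.3]
 [ 0.7 -0.9]
 [-0.  -0.7]]
s [ 0.50139931 -0.18376461  0.046     ] -0.010288426855517323 -0.00026806832947097155
s2 [ 0.50008806 -0.18443956  0.046     ] -0.011350798202264478 -0.0012909564831217078
[[-0.     0.287 -0.958]
 [ 0.002 -0.958 -0.287]
 [-1.    -0.002 -0.   ]] [ 0.17913637 -0.59809753  0.23042378]
```

The two views agree: lamp at (0.511, -0.186) with yaw about -16°, and the switch at lamp x ≈ -10.5 mm, which fits the stated start of -12 to -8. I'll enter the slot at lamp x = -40 with the fingers shut and the jaw axis across the slot.

```bash
cat >> h.py <<'E'
YAW=-0.280; LAMP=np.array([.5114,-.1865])
def plan(lx,ly,z,yaw=YAW,L=LAMP):
    st=manip.sense();R=Ro.from_quat(st["tool_rot"]);c,s=np.cos(yaw),np.sin(yaw)
    p=np.array([L[0]+c*lx-s*ly,L[1]+s*lx+c*ly,z]); T=Ro.from_matrix(np.array([[0,s,-c],[0,-c,-s],[-1,0,0]]))
    print('t',st['t'],'tgt',p.round(4),'shift',(R.inv().apply(p-st['tcp_pos'])/.025).round(2),'turn',np.degrees((R.inv()*T).as_rotvec()/5).round(2),'F',st['force'].round(1))
E
python3 -c "
from h import *
plan(-.04,0,.16)"
```

```text
t 0.1 tgt [ 0.473  -0.1754  0.16  ] shift [  2.85 -12.82 -16.11] turn [6.54 0.   0.02] F [ 0.8  0.4 -1.3]
```

Request:
{"method": "carry_out", "body": {
  "commands": [
    [[0, -1.2, -1.5, 1, 0, 0, 0], [0, -2.4, -3, 2, 0, 0, 0], [0, -3.6, -4.5, 3, 0, 0, 0], [0, -4.8, -6, 4, 0, 0, 0], [0, -6, -7.5, 5, 0, 0, 0]]
  ],
  "force": 40
}}

```text
t: 0.6
tcp_pos: [0.3164, -0.3994, 0.231]
tool_rot: [-0.705, 0.053, 0.705, 0.053]
force: [1.0, -0.7, -0.4]
finger_gap: 0.144
```

```bash
python3 -c "
from h import *
plan(-.04,0,.16)"
```

```text
t 0.6 tgt [ 0.473  -0.1754  0.16  ] shift [ 2.85 -9.79 -4.85] turn [1.49 0.   0.01] F [ 1.  -0.7 -0.4]
```

Request:
{"method": "carry_out", "body": {
  "commands": [
    [[0, -1.8, -0.9, 0.5, 0, 0, 0], [0.3, -3.6, -1.8, 1, 0, 0, 0], [0.8, -5.4, -2.7, 1.5, 0, 0, 0], [1.4, -7.1, -3.5, 1.5, 0, 0, 0], [2, -8.8, -4.4, 1.5, 0, 0, 0]]
  ]
}}

```text
t: 1.1
tcp_pos: [0.4557, -0.1997, 0.1816]
tool_rot: [-0.7, 0.097, 0.7, 0.097]
force: [-0.5, -0.6, 0.7]
finger_gap: -0.002
```

Request:
{"method": "carry_out", "body": {
  "commands": [
    [[0.3, -0.5, -0.2, 0, 0, 0, 0], [0.6, -1, -0.4, 0, 0, 0, 0], [0.8, -1, -0.4, 0, 0, 0, 0], [0.8, -1, -0.4, 0, 0, 0, 0], [0.8, -1, -0.4, 0, 0, 0, 0]]
  ]
}}

```text
t: 1.6
tcp_pos: [0.4711, -0.1817, 0.1623]
tool_rot: [0.7, -0.098, -0.7, -0.098]
force: [0.2, 0.7, -0.4]
finger_gap: 0.0
```

```bash
python3 -c "
from h import *
save('wrist','pics/w1.png');save('top','pics/top1.png')
plan(-.04,0,.16)"
```

```text
t 1.7 tgt [ 0.473  -0.1754  0.16  ] shift [ 0.1  -0.26  0.  ] turn [ 0.02 -0.01 -0.  ] F [-0.2 -0.3 -0.1]
```

View pics/w1.png

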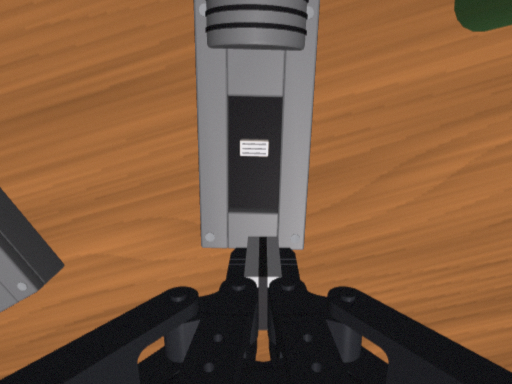

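The wrist view shows the lamp's slot, with corners near (230,96), (283,97), (280,214) and (228,213). The white switch is at (254,148), and the shut fingertips at (263,240). I'll refit the pose with an enlarged crop.

Run:
```python
from h import *
a=cv2.imread('pics/w1.png')[80:260,190:320]
cv2.imwrite('pics/w1c.png',cv2.resize(a,None,fx=3.3,fy=3.3,interpolation=cv2.INTER_CUBIC))
s=np.load('pics/w1.npz')
P=np.array([(230,96),(283,97),(280,214),(228,213),(202,248),(303,249)],float)
L=np.array([(28,20,46),(28,-20,46),(-62,-20,46),(-62,20,46),(-95,43,46),(-95,-43,46)])/1000
x,r=fit([(s,L,P)],[.51,-.186,-.28]);print(x,r.round(1))
p=ray(s,254,148.5,.046);d=p[:2]-x[:2];c,q=np.cos(x[2]),np.sin(x[2]);print(c*d[0]+q*d[1],-q*d[0]+c*d[1])
print(proj(s,manip.sense()['tcp_pos']))
```

```text
[ 0.51016105 -0.18656717 -0.30718088] [[-1.2 -0.2]
 [ 0.7  0.4]
 [-1.4 -0.9]
 [ 1.  -1.2]
 [-0.7  0.3]
 [ 1.6  1.9]]
-0.010146457441529191 0.0009042353824538791
[[264.18724513 254.51225861]]
```

View pics/w1c.png

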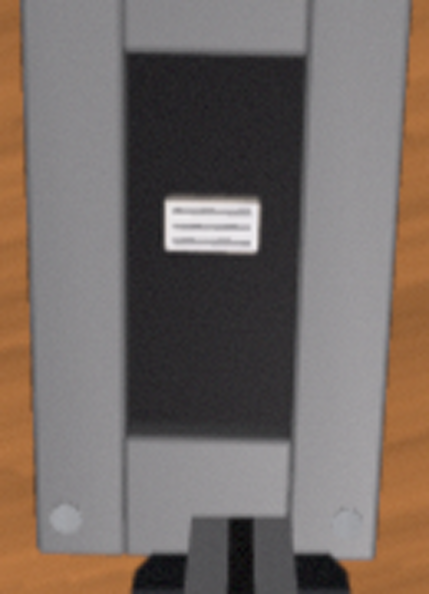

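All the fits agree to within 1–2 mm (yaw -0.28 to -0.31). I'll use (0.511, -0.1865) with yaw -0.292 and descend in stages.

```bash
sed -i 's/^YAW=.*/YAW=-0.292; LAMP=np.array([.511,-.1865])/' h.py; python3 -c "
from h import *
plan(-.039,0,.065)"
```

```text
t 1.7 tgt [ 0.4737 -0.1753  0.065 ] shift [ 3.9  -0.27 -0.02] turn [ 0.15 -0.01 -0.  ] F [-0.2 -0.3 -0.1]
```

Request:
{"method": "carry_out", "body": {
  "commands": [
    [[1, -0.27, 0, 0.15, 0, 0, 0], [2, -0.27, 0, 0.15, 0, 0, 0], [3, -0.27, 0, 0.15, 0, 0, 0], [3.9, -0.27, 0, 0.15, 0, 0, 0], [3.9, -0.27, 0, 0.15, 0, 0, 0]]
  ]
}}

```text
t: 2.2
tcp_pos: [0.4717, -0.1737, 0.0627]
tool_rot: [-0.698, 0.102, 0.701, 0.103]
force: [0.3, -0.4, -0.3]
finger_gap: -0.001
```

Run:
```python
from h import *
plan(-.039,0,.040)
s=save('scene','pics/s2.png');a=s["image"][100:215,220:375,::-1]
cv2.imwrite('pics/s2c.png',cv2.resize(a,None,fx=5,fy=5,interpolation=cv2.INTER_CUBIC))
save('wrist','pics/w2.png')
```

```text
t 2.2 tgt [ 0.4737 -0.1753  0.04  ] shift [ 0.91  0.04 -0.1 ] turn [0.01 0.05 0.02] F [ 0.3 -0.4 -0.3]
```

View pics/s2c.png

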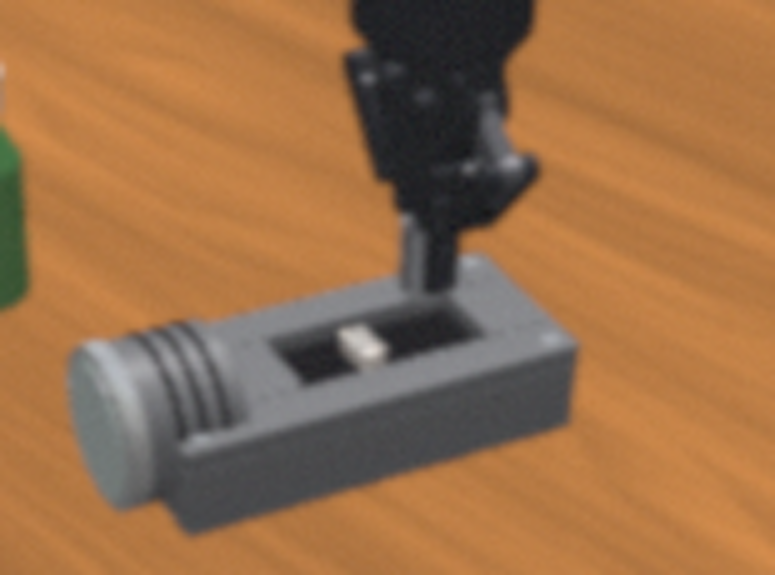

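View pics/w2.png

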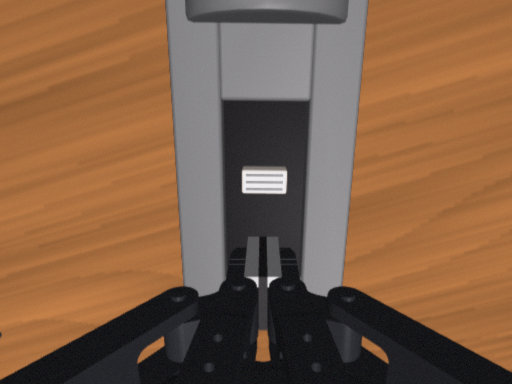

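The fingers (263,245) sit over the empty part of the slot (columns 225–307), in line with the switch (264,180). I'll lower them into the slot.

Request:
{"method": "carry_out", "body": {
  "commands": [
    [[0.3, 0, -0.1, 0, 0, 0, 0], [0.6, 0, -0.1, 0, 0, 0, 0], [0.8, 0, -0.1, 0, 0, 0, 0], [0.8, 0, -0.1, 0, 0, 0, 0], [0.8, 0, -0.1, 0, 0, 0, 0]]
  ]
}}

```text
t: 2.8
tcp_pos: [0.4757, -0.1744, 0.0446]
tool_rot: [-0.7, 0.102, 0.7, 0.102]
force: [-0.3, -0.6, 0.2]
finger_gap: 0.002
```

```bash
python3 -c "
from h import *
plan(-.039,0,.040);plan(0.00,0,.040)"
```

```text
t 2.8 tgt [ 0.4737 -0.1753  0.04  ] shift [0.18 0.06 0.07] turn [0.03 0.   0.  ] F [-0.3 -0.6  0.2]
t 2.8 tgt [ 0.511  -0.1865  0.04  ] shift [ 0.18  0.06 -1.49] turn [0.03 0.   0.  ] F [-0.3 -0.6  0.2]
```

Request:
{"method": "carry_out", "body": {
  "commands": [
    [[0.2, 0.05, 0, 0, 0, 0, 0], [0.2, 0.05, -0.2, 0, 0, 0, 0], [0.2, 0.05, -0.4, 0, 0, 0, 0], [0.2, 0.05, -0.6, 0, 0, 0, 0], [0.2, 0.05, -0.8, 0, 0, 0, 0]]
  ]
}}

```text
t: 3.3
tcp_pos: [0.4944, -0.1814, 0.0395]
tool_rot: [-0.699, 0.102, 0.7, 0.102]
force: [-2.5, -0.6, -0.0]
finger_gap: 0.003
```

Run:
```python
from h import *
plan(0,0,.040)
save('wrist','pics/w3.png')
```

```text
t 3.3 tgt [ 0.511  -0.1865  0.04  ] shift [-0.02  0.01 -0.69] turn [0.03 0.02 0.  ] F [-2.5 -0.6 -0. ]
```

View pics/w3.png

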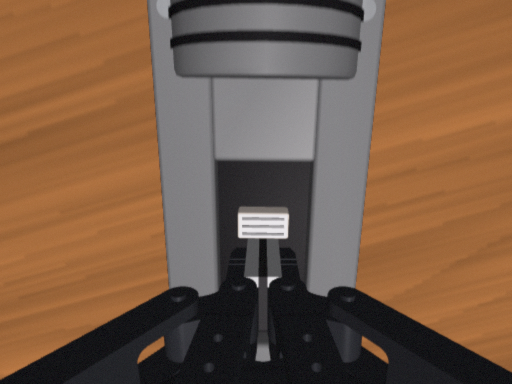

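The fingertip is now against the switch (263,222), with 2.5 N of push. I'll keep sliding towards the lens.

Request:
{"method": "carry_out", "body": {
  "commands": [
    [[0, 0, -0.15, 0, 0, 0, 0], [0, 0, -0.3, 0, 0, 0, 0], [0, 0, -0.45, 0, 0, 0, 0], [0, 0, -0.55, 0, 0, 0, 0], [0, 0, -0.6, 0, 0, 0, 0]]
  ]
}}

```text
t: 3.85
tcp_pos: [0.5093, -0.1858, 0.0396]
tool_rot: [0.7, -0.102, -0.7, -0.102]
force: [-1.2, -0.3, -0.8]
finger_gap: 0.001
```

Run:
```python
from h import *
plan(0.001,0,.040)
save('wrist','pics/w4.png')
```

```text
t 3.85 tgt [ 0.512  -0.1868  0.04  ] shift [-0.02  0.01 -0.11] turn [ 0.03 -0.   -0.  ] F [-1.2 -0.3 -0.8]
```

View pics/w4.png

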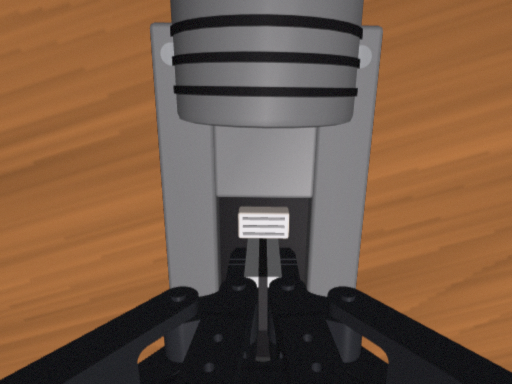

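The switch front edge (row 208) is about 4–5 mm from the slot's end (row 197). The nominal end stop leaves 4 mm, so it is nearly there. One last gentle nudge.

Request:
{"method": "carry_out", "body": {
  "commands": [
    [[0, 0, -0.05, 0, 0, 0, 0], [0, 0, -0.1, 0, 0, 0, 0], [0, 0, -0.12, 0, 0, 0, 0], [0, 0, -0.12, 0, 0, 0, 0], [0, 0, -0.12, 0, 0, 0, 0]]
  ]
}}

```text
t: 4.4
tcp_pos: [0.5115, -0.1864, 0.0396]
tool_rot: [-0.699, 0.102, 0.7, 0.102]
force: [-2.8, -0.4, 1.0]
finger_gap: 0.005
```

Request:
{"method": "carry_out", "body": {
  "commands": [
    [[0, 0, -0.06, 0, 0, 0, 0], [0, 0, -0.06, 0, 0, 0, 0], [0, 0, -0.06, 0, 0, 0, 0], [0, 0, 0.15, 0, 0, 0, 0], [0, 0, 0.4, 0, 0, 0, 0]]
  ]
}}

```text
t: 4.9
tcp_pos: [0.5034, -0.1842, 0.0399]
tool_rot: [0.701, -0.102, -0.698, -0.102]
force: [0.2, -0.5, -0.5]
finger_gap: 0.001
```

Request:
{"method": "carry_out", "body": {
  "commands": [
    [[-0.5, 0, 0, 0, 0, 0, 0], [-1.5, 0, 0, 0, 0, 0, 0], [-3, 0, 0, 0, 0, 0, 0], [-4, 0, 0.5, 0, 0, 0, 0], [-4, 0, 1, 0, 0, 0, 0]]
  ]
}}

```text
t: 5.4
tcp_pos: [0.4813, -0.1782, 0.1441]
tool_rot: [0.703, -0.103, -0.696, -0.1]
force: [-0.8, -0.5, -0.2]
finger_gap: 0.0
```

Run:
```python
from h import *
st=manip.sense();print(st['t'],st['tcp_pos'],st['force'])
save('wrist','pics/w5.png');s=save('top','pics/top5.png')
a=np.load('pics/top0.npz')['image'].astype(int);b=s['image'].astype(int)
for n,(y0,y1,x0,x1) in dict(bottle=(205,245,320,395),radio=(195,285,120,185)).items(): print(n,np.abs(a-b)[y0:y1,x0:x1].mean())
```

```text
5.4 [ 0.48132531 -0.17821246  0.1441443 ] [-0.75233222 -0.51105168 -0.19047859]
bottle 5.290666666666667
radio 5.804672364672364
```

View pics/w5.png

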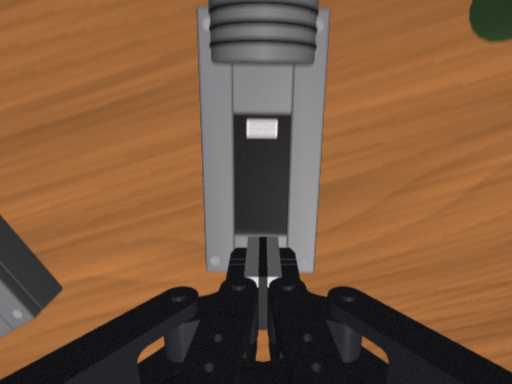

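View pics/top5.png

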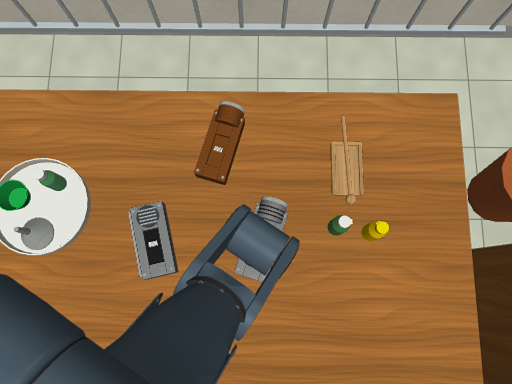

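The switch is at (262,128) in the wrist view, about 10 mm behind the slot's lens end (row 114). That puts it at lamp x ≈ +18 mm, which is the end stop. In the top view the bottle (340,225) and the radio switch (153,243) look unmoved, and the arm touches nothing. I'll let the arm settle, then hand in.

Request:
{"method": "carry_out", "body": {
  "commands": [
    [[-1, 0, 0, 0, 0, 0, 0], [-2, 0, 0, 0, 0, 0, 0], [-2, 0, 0, 0, 0, 0, 0], [-2, 0, 0, 0, 0, 0, 0], [-2, 0, 0, 0, 0, 0, 0]]
  ]
}}

```text
t: 6.0
tcp_pos: [0.4779, -0.1762, 0.1887]
tool_rot: [-0.699, 0.102, 0.7, 0.102]
force: [0.1, -0.6, -0.0]
finger_gap: -0.001
```

```bash
python3 -c "
from h import *
st=manip.sense();print(st['t'],st['tcp_pos'],st['force']);print(manip.sign_off())"
```

```text
6.0 [ 0.47791297 -0.17623974  0.18873768] [ 0.12386689 -0.57348391 -0.0010694 ]
the job is handed in; nothing more can be done
None
```

The lamp is switched on. I lowered the shut fingers into the slot behind the lamp's switch and slid it towards the lens, with about 3 N at most in the readings. I then backed off, lifted clear and handed in at t = 6.0 s.

- **Lamp switch:** the last wrist picture puts the switch at lamp x ≈ +18 mm, which is the end stop. The push force never rose clearly, so I can't say from force that it hit the stop.
- **Radio and bottle:** both looked unmoved in the last top picture, judged by eye. My pixel comparison gave differences of 5.3 (bottle) and 5.8 (radio). I had no baseline for normal image noise, so it proves nothing either way.
- **Arm:** it was clear of everything at hand-in, with a force reading of about 0.6 N, the same as with nothing touching it.
- **Disagreement:** the lamp's yaw came out between -0.28 and -0.31 rad depending on the camera. I used -0.292, and the slot clearance covered the difference.

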